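# Post the blown fuse carriers into the returns bin and ease the pusher home

## Robot

A 6-joint arm with a two-finger parallel gripper is mounted at the origin on the work surface. World frame = base frame: x ahead of the robot, y to its left, z up, the work surface at z = 0. Lengths are in mm, angles in degrees, forces in N, time in s.
With the tool pointing down it reaches from about 350 to 850 mm from the base axis. Payload 8.1 kg.
Tool frame: the origin (TCP) lies at the centre of the arm's flange, where the gripper is bolted on; the fingertips stand 173 mm ahead of it and the grasp point (between the pads) lies 155 mm ahead of it; z points along the fingers, y is the line along which they close (so a half turn about z gives the same grasp; the last joint's range is limited). The gripper opens to 85 mm and grips with 20 to 120 N. Pads are 22 mm wide; open, the fingers measure 114 mm over their backs; the gripper's body (76 mm by 85 mm) begins 54 mm behind the grasp point. The pads swing forward as they close: fully open they stand 13 mm farther back than shut.
Start: joints at [-71.127, 7.471, 85.268, -0, 87.261, -4.893], TCP at [241.824, -549.115, 404.692] pointing down, gripper open.
Joint ranges: [-169.43, 169.43], [-51.17, 129.36], [1.28, 143.12], [-76.62, 256.62], [0, 156.53], [-152.29, 152.29]. Speed limits (degrees/s): [136.94, 136.94, 159.86, 180, 180, 180].

## Interface

Orientations are given as [roll, pitch, yaw] about the fixed x, y, z axes, in that order (R = Rz(yaw) Ry(pitch) Rx(roll)).
In Python, from bench import * gives the robot as it stands.
- The arm moves only by the shell command python3 -m jog 'ROWS' [FORCE]. ROWS is text: rows parted by semicolons, each of 7 numbers parted by spaces: the shift along the tool's x, y, z scaled (see below), then the turn, a rotation vector about the tool's x, y, z scaled (see below), then the closure, from -1 (fully open) to 1 (shut). In form: tx ty tz wx wy wz hand; .... A call has 1 to 5 rows; each row shifts and turns the commanded pose from where the row before left it, along the tool's axes as they then stand; what a row does not reach is not made up. The controller multiplies each number of a shift by 0.1 m and each number of a turn by 60 degrees. A row lasts 1/8 s, in which the tool goes at most 62.5 mm and 10.7 degrees, less where a joint would pass 70% of its speed; a pose out of reach is approached as far as the arm can. A call with a number of a shift or a turn outside -1 to 1 is refused whole. A call with a gripper value outside its range is refused whole. The fingers move at their own pace and stop on an object; FORCE is the grip in N (left out, the last holds). Time passes only in rows, so rows that do not move let the fingers close. It gives the time, the measured TCP pose, the force, the opening and the grip force at its end, in the units of the state.
- sense(): the state, without advancing time (a new reading comes with each control period).
- snapshot(name): name is "side" or "top"; returns a dict with "img" (420x560x3 uint8, red, green, blue), "fx", "fy", "cx", "cy" (pixels), "extrinsics" (4x4, takes a point from camera to world coordinates). Camera axes: x right, y down, z forward; pixel columns grow to the right and rows downward; lengths in mm; the calibration is good to about 2 mm. A picture is of the moment at which its call begins. There is no depth.
- hand_in(): hands the job in; it is judged then, once.
The state is a dict: "time": time; "joint_pos": joint angles; "qd": joint speeds; "joint_efforts": joint torques, N m; "tool_pos": TCP position; "tcp_rot": TCP orientation; "ft_force": force on the tool from outside, world axes, zero at the start; "wrist_torque": the same for the moment, N m; "finger_gap": finger opening in mm; "grip_force": force on a finger pad.
Only numpy, scipy, OpenCV 4.12 (cv2) and the standard library are available. Lean on these libraries where they do the work, as an engineer would, in place of code of your own. Each camera call takes 0.05 s, during which the arm holds its last target. There are 200 camera calls.

## Task

Put every blown fuse carrier lying on the shelf into the grey returns bin: lay it in the bin's feed channel, drive it right through the sprung flap with the pusher, not by hand, pressing its black crossbar all the way forward, then ease the pusher back slowly against its spring, over about two seconds; it must never be let go to snap back. Keep the fingers out of the flap's mouth, leave the other things on the shelf where they are, and finish with all the carriers inside the bin, the pusher fully home and the flap shut.

Things in the scene. Friction and masses are not known exactly. Their poses are not given: they have to be found in the camera images.
- bin: Grey plastic returns bin, fixed, 495 mm long. Origin on the shelf surface below the flap's plane, midway across; its x is the pushing direction. Feed channel at x = -205 to 0 mm; closed bin at x = 0 to 290 mm, 180 mm wide, 240 mm high, with a clear lid. Parts pushed off the channel's end slide down a slippery chute into it; the mouth is the only way in.
- channel_mid (a point): Where to lay a carrier's middle, lengthwise: on the channel floor (150 mm above the shelf), 65 mm before the flap, midway between flap and home pusher's face (130 mm apart). The channel is an open-topped trough 62 mm wide inside, sides 6 mm thick and 16 mm high above its floor, outer end open. Axes as the bin's.
- bin_floor (a point): Centre of the bin's inner floor, 8 mm above the shelf (inside 280 x 170 mm). Axes as the bin's.
- pusher (a joint): Slide of the pusher, m: 0 = home, 0.125 = fully forward, its face then 5 mm short of the flap's plane. A spring drives it home: about 2.3 N at home, 8 N fully forward; let go when forward it snaps back at over 0.4 m/s. A carrier tips over the channel's end and drops once its middle is past the flap's plane; push on to at least 0.12.
- pusher_bar (a point): Middle of the rear (outer) face of the pusher's black crossbar, the face to push on. The bar is an upright plate 92 mm wide (y), 12 mm thick (x), 50 mm high, spanning 21 to 71 mm above the channel floor. The pusher's face is 52 mm ahead (+x) of this point, which is at the bin's x = -182 mm at home. Free space behind the bar. Axes as the bin's.
- flap (a joint): Flap angle in rad: 0 = shut (hanging straight), up to 1.45 swung into the bin. White plastic plate 58 x 70 mm hinged at the top of the mouth, which is 62 mm wide and 75 mm high above the channel floor; a weak spring shuts it and it cannot swing outward.
- carrier0: A blown fuse carrier: white ceramic slab 72 (x) x 40 (y) x 20 (z) mm with a finger grip, a fin 32 (x) x 14 (y) mm standing 30 mm up from the middle of its top, so 50 mm high over all; about 120 g; brass contacts at both ends. Origin: centre of its underside; x along its length, z up through the fin. None if absent. All are alike.
- carrier1: A blown fuse carrier: white ceramic slab 72 (x) x 40 (y) x 20 (z) mm with a finger grip, a fin 32 (x) x 14 (y) mm standing 30 mm up from the middle of its top, so 50 mm high over all; about 120 g; brass contacts at both ends. Origin: centre of its underside; x along its length, z up through the fin. None if absent. All are alike.
- carrier2: A blown fuse carrier: white ceramic slab 72 (x) x 40 (y) x 20 (z) mm with a finger grip, a fin 32 (x) x 14 (y) mm standing 30 mm up from the middle of its top, so 50 mm high over all; about 120 g; brass contacts at both ends. Origin: centre of its underside; x along its length, z up through the fin. None if absent. All are alike.
- carrier3: A blown fuse carrier: white ceramic slab 72 (x) x 40 (y) x 20 (z) mm with a finger grip, a fin 32 (x) x 14 (y) mm standing 30 mm up from the middle of its top, so 50 mm high over all; about 120 g; brass contacts at both ends. Origin: centre of its underside; x along its length, z up through the fin. None if absent. All are alike.
- carrier4: A blown fuse carrier: white ceramic slab 72 (x) x 40 (y) x 20 (z) mm with a finger grip, a fin 32 (x) x 14 (y) mm standing 30 mm up from the middle of its top, so 50 mm high over all; about 120 g; brass contacts at both ends. Origin: centre of its underside; x along its length, z up through the fin. None if absent. All are alike.
- key: Bystander: chrome door key, 80 mm long, 4 mm thick, lying flat. Origin on its underside.
- pliers: Bystander: pliers with green silicone grips, 170 mm long, 14 mm thick, lying flat. Origin on its underside.
- socket_cover: Bystander: white plastic socket cover, flat square 86 x 86 x 9 mm. Origin: centre of its underside.
- lantern: Bystander: battery lantern, upright cylinder 88 mm in diameter, 140 mm high plus a wire bail to 168 mm. Origin: centre of its underside.
- tape: Bystander: roll of black tape lying flat, 80 mm in diameter, 19 mm high. Origin: centre of its underside.
- tester: Bystander: clear-handled tester screwdriver, 170 mm long, lying flat.
- bulb_box: Bystander: upright cardboard bulb box 65 x 65 x 115 mm. Origin: centre of its underside.
There are look-alikes about, which are no part of the job. What is shaped like the carrier0 but green or turquoise is not meant.

How it is judged (in metres and radians):
On the way, in this order (a step that is already met when the one before it is completed fails the run):
1. the pusher is driven fully forward (past 115 mm) (value of joint pusher above 0.115 m).
2. the pusher is back home (within 8 mm) (value of joint pusher below 0.008 m), for 0.2 s.
At the end, for the whole second after the job is handed in: Every carrier present lies at rest inside the closed part of the bin (its origin beyond the flap's plane, between the bin's walls), the pusher is within 6 mm of home, the flap is shut to within 0.08 rad, and no bystander is more than 60 mm from where it started (x of carrier0 in the frame of bin between 0.005 and 0.285 m and y of carrier0 in the frame of bin between -0.085 and 0.085 m and z of each of carrier0, carrier1, carrier2, carrier3, carrier4 in the frame of bin below 0.19 m and linear speed of each of carrier0, carrier1, carrier2, carrier3, carrier4 below 0.05 m/s and x of carrier1 in the frame of bin between 0.005 and 0.285 m and y of carrier1 in the frame of bin between -0.085 and 0.085 m and x of carrier2 in the frame of bin between 0.005 and 0.285 m and y of carrier2 in the frame of bin between -0.085 and 0.085 m and x of carrier3 in the frame of bin between 0.005 and 0.285 m and y of carrier3 in the frame of bin between -0.085 and 0.085 m and x of carrier4 in the frame of bin between 0.005 and 0.285 m and y of carrier4 in the frame of bin between -0.085 and 0.085 m and value of joint pusher below 0.006 m and value of joint flap below 0.08 rad and distance of each of key, pliers, socket_cover, lantern, tape, tester, bulb_box from where it was at the start of the episode below 0.06 m); the robot touches nothing.
It fails at once if the pusher snaps back (returns faster than 0.25 m/s) (velocity of joint pusher below -0.25 m/s).
It fails at once if fingers reach into the flap's mouth (x of the grasp point in the frame of bin between -0.022 and 0.285 m and y of the grasp point in the frame of bin between -0.04 and 0.04 m and z of the grasp point in the frame of bin between 0.14 and 0.22 m).
It fails at once if the fingers themselves, not the pusher, shove a carrier through the flap (value of joint flap above 0.6 rad and (contact force between the fingers and carrier0 above 1 N or contact force between the fingers and carrier1 above 1 N or contact force between the fingers and carrier2 above 1 N or contact force between the fingers and carrier3 above 1 N or contact force between the fingers and carrier4 above 1 N)).
It fails at once if a bystander is knocked away (more than 80 mm) (distance of any of key, pliers, socket_cover, lantern, tape, tester, bulb_box from where it was at the start of the episode above 0.08 m).
Of carrier0, carrier1, carrier2, carrier3, carrier4 only 3 to 4 are there at a start; the rules pass over those that are not, and their reading is None.
At some moment in a run one of carrier0, carrier1, carrier2, carrier3, carrier4 may be knocked a few centimetres aside while the robot is not near it.
Once in a run the grip may slacken for a moment while it holds something.
It also fails if it takes over 210 s, if anything falls off the work surface, if the arm or the gripper's body presses on something with over 40 N, if the wrist force passes 120 N, or if a joint passes its speed limit or range.

## Working session

There is one attempt and no reset: what is moved stays moved. The work goes in short steps, Python scripts to look and compute and a shell command to move; the robot and the scene stay as the last step left them, time stands still between calls to the robot, and variables do not carry over. Pictures are saved under pics/ and viewed, at most 14 in all, crops included, and the job is handed in when it is done.

```bash
mkdir -p pics; ls; python3 - <<'E'
from bench import *
import cv2,numpy as np
for n in("top","side"):
    s=snapshot(n); cv2.imwrite(f"pics/{n}0.png",cv2.resize(s["img"][:,:,::-1],(800,600),interpolation=cv2.INTER_CUBIC))
    print(n,s["fx"],s["fy"],s["cx"],s["cy"]);print(np.round(s["extrinsics"],4).tolist())
print(sense())
E
```

```text
pics
top 461.4127725495109 461.4127725495109 276.58025586341523 210.05269224679117
[[0.0108, -0.9915, 0.1295, 325.2132], [-0.9997, -0.008, 0.0216, -44.5873], [-0.0204, -0.1297, -0.9913, 1454.7049], [0.0, 0.0, 0.0, 1.0]]
side 419.8098467104358 419.8098467104358 273.4059913060404 213.33482923461608
[[-0.8369, -0.3156, 0.4473, -13.4145], [-0.5473, 0.4937, -0.6758, 774.2373], [-0.0076, -0.8103, -0.5859, 855.2643], [0.0, 0.0, 0.0, 1.0]]
{'time': 0.1, 'joint_pos': array([-7.11300417e+01,  7.51328087e+00,  8.53241712e+01,  8.54068502e-04,
        8.72614980e+01, -4.89357580e+00]), 'qd': array([-0.02036921, -0.06534753, -0.01065318, -0.05990121,  0.07428391,
        0.01852443]), 'joint_efforts': array([ 1.44384830e-03, -5.70950925e+01, -5.01943731e+01, -1.07196227e-04,
        8.11350677e-03, -4.94743608e-05]), 'tool_pos': array([ 241.72871688, -548.92539467,  403.71216713]), 'tcp_rot': array([-1.79901483e+02, -9.29087004e-03,  2.37634846e+01]), 'ft_force': array([ 0.00947959, -0.23818746,  0.87839351]), 'wrist_torque': array([ 0.00258337, -0.01988049,  0.01600239]), 'grip_force': 0.0, 'finger_gap': 85.22091642444444}
```

View pics/top0.png

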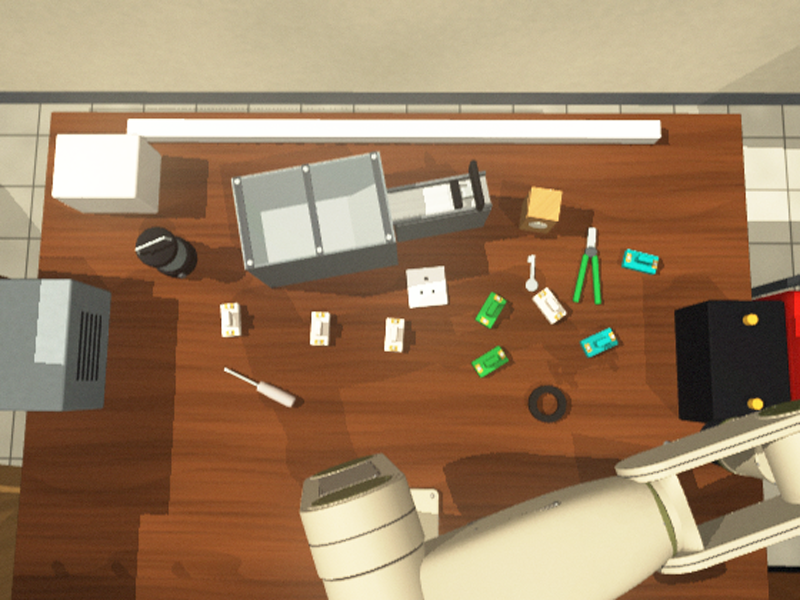

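View pics/side0.png

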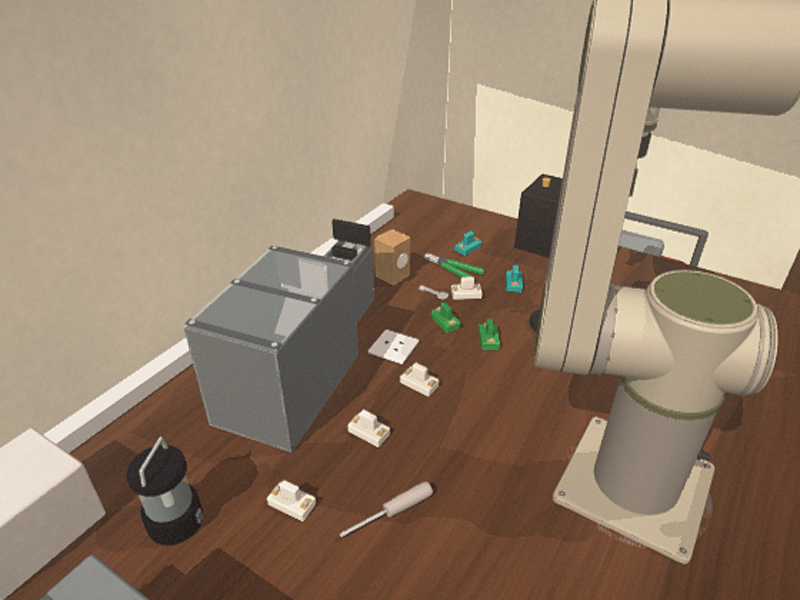

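Candidates in top0 (800x600): white slabs with fin and brass ends at (231,320), (320,329), (395,335) and (549,305). These fit the description. The green ones (490,310), (490,361), the turquoise ones (641,261), (599,343) and the flat cover (427,287) are not meant. I'll confirm this in an enlarged crop.

```bash
cat > h.py <<'E'
from bench import *
import cv2,numpy as np
from scipy.spatial.transform import Rotation as R
def ray(s,u,v,z):
    T=s["extrinsics"];d=T[:3,:3]@np.array([(u-s["cx"])/s["fx"],(v-s["cy"])/s["fy"],1]);o=T[:3,3]
    return o+d*(z-o[2])/d[2]
def crop(s,u0,v0,w,h,k): return cv2.resize(s["img"][v0:v0+h,u0:u0+w,::-1],None,fx=k,fy=k,interpolation=cv2.INTER_CUBIC)
E
python3 - <<'E'
from h import *
s=snapshot("top")
a=crop(s,155,95,200,90,4);b=crop(s,150,195,100,50,4);c=crop(s,250,195,100,50,4);d=crop(s,350,195,100,50,4)
im=np.vstack([a,np.hstack([b,c])]);cv2.imwrite("pics/c1.png",im)
cv2.imwrite("pics/c2.png",crop(s,320,170,130,90,6)[:, :780])
E
```

```text
(no output)
```

View pics/c1.png

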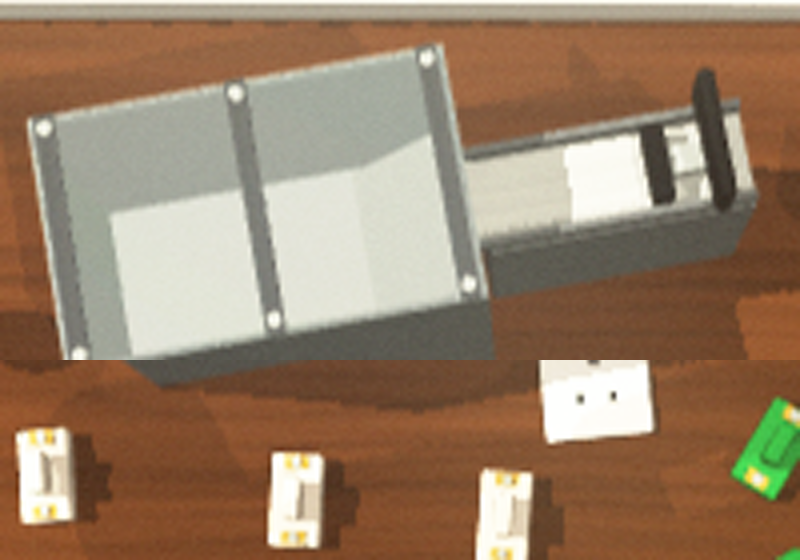

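View pics/c2.png

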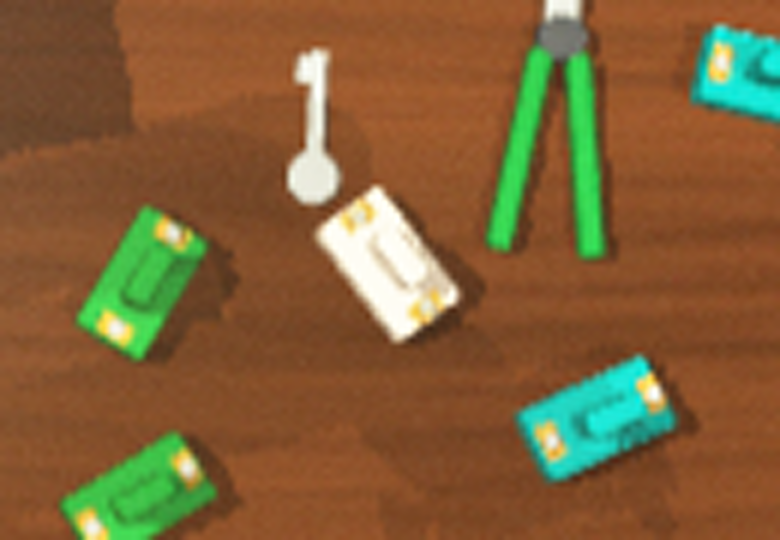

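c1 shows the bin's lid corners at about (27,120), (442,44) and (488,297), the channel walls, and the black bar from (706,72) to (724,207). It also shows three white carriers in the lower strip. c2 shows the fourth white carrier at (388,265), with the green and turquoise look-alikes clearly different.

```bash
python3 - <<'E'
from h import *
s=snapshot("top")
f=lambda p,z,o=(155,95),k=4:ray(s,o[0]+(p[0]+.5)/k-.5,o[1]+(p[1]+.5)/k-.5,z)
L=[f(p,240) for p in((27,120),(442,44),(488,297))]
print("lid",[x.round(1)[:2] for x in L])
TL,TR,BR=L
print(np.linalg.norm(TL-TR),np.linalg.norm(BR-TR))
d1=TL-TR; print("yaw",np.degrees(np.arctan2(d1[1],d1[0])), "flapplane mid",((TR+BR)/2).round(1))
for n,p,z in(("farwall",(468,152),166),("farwall",(738,103),166),("nearwall",(480,243),166),("near",(755,195),166),("bar",(706,70),221),("bar",(724,208),221)): print(n,f(p,z)[:2].round(1))
# carriers: base contour via threshold of white
im=s["img"];hsv=cv2.cvtColor(im,cv2.COLOR_RGB2HSV)
for n,(u,v) in dict(A=(231,320),B=(320,329),C=(395,335),D=(549,305)).items():
    u=int(u*.7);v=int(v*.7);m=np.zeros(im.shape[:2],np.uint8)
    w=24 if n!="D" else 21
    sub=((hsv[...,2]>150)).astype(np.uint8)[v-w:v+w,u-w:u+w]
    k,lab,st,c=cv2.connectedComponentsWithStats(sub)
    b=lab[w,w] or 1+np.argmax(st[1:,4]); pts=np.argwhere(lab==b)[:,::-1]+[u-w,v-w]
    P=np.array([ray(s,a,bb,20)[:2] for a,bb in pts],np.float32)
    r=cv2.minAreaRect(P); bx=cv2.boxPoints(r);e=bx[1]-bx[0];e2=bx[2]-bx[1]
    l=e if np.linalg.norm(e)>np.linalg.norm(e2) else e2
    print(n,np.round(r[0],1),np.round(r[1],1),"long axis yaw",np.degrees(np.arctan2(l[1],l[0])).round(1))
E
```

```text
lid [array([717. , 299.7]), array([772. ,  16.4]), array([595.5, -17. ])]
288.5863301505609 179.64508965204328
yaw 100.97606620105138 flapplane mid [ 6.837e+02 -3.000e-01  2.400e+02]
farwall [7.184e+02 2.000e-01]
farwall [ 755.7 -194. ]
nearwall [651.3  -9.2]
near [ 687.6 -205.7]
bar [ 760.9 -165.7]
bar [ 662.9 -177.6]
A [462.1 367.9] [82.5 79.8] long axis yaw 6.2
B [450.1 152.1] [72.1 40.8] long axis yaw 0.5
C [437.5 -10.8] [74.9 40.5] long axis yaw 0.5
D [ 504.4 -348.1] [74.1 45.7] long axis yaw 34.8
```

```bash
cat >> h.py <<'E'
O=np.array([683.9,-1.5]);BY=100.8;c,s_=np.cos(np.radians(BY)),np.sin(np.radians(BY))
def binp(x,y=0): return O+x*np.array([c,s_])+y*np.array([-s_,c])
def tobin(p): d=np.array(p)[:2]-O; return np.array([d@[c,s_],d@[-s_,c]])
def plan(x,y,z,yaw):
    """turn first (about tool z), then shift; z = grasp point height. In jog units"""
    q=sense();Rt=R.from_euler('xyz',q["tcp_rot"],degrees=True)
    w=(Rt.inv()*R.from_euler('xyz',[180,0,yaw],degrees=True))
    G=R.from_euler('xyz',[180,0,yaw],degrees=True)
    d=np.array([x,y,z+155])-q["tool_pos"]
    print("t",round(q["time"],1),"pos",q["tool_pos"].round(1),q["tcp_rot"].round(1),"gap",round(q["finger_gap"],1),
     "| turn",(w.as_rotvec(degrees=True)/60).round(3),"then shift",(G.inv().apply(d)/100).round(3),"| shift if no turn",(Rt.inv().apply(d)/100).round(3))
def carrier(s,u,v,w=26):
    """white blob near (u,v): rectangle at top of slab z=20"""
    im=s["img"];hsv=cv2.cvtColor(im,cv2.COLOR_RGB2HSV)
    sub=((hsv[...,2]>165)&(hsv[...,1]<190)).astype(np.uint8)[v-w:v+w,u-w:u+w]
    k,lab,st,ce=cv2.connectedComponentsWithStats(sub)
    b=lab[w,w] or 1+np.argmax(st[1:,4]); pts=np.argwhere(lab==b)[:,::-1]+[u-w,v-w]
    P=np.array([ray(s,a,bb,20)[:2] for a,bb in pts],np.float32)
    r=cv2.minAreaRect(P); bx=cv2.boxPoints(r);e=bx[1]-bx[0];e2=bx[2]-bx[1]
    l=e if np.linalg.norm(e)>np.linalg.norm(e2) else e2
    print("carrier",np.round(r[0],1),np.round(r[1],1),"yaw",np.degrees(np.arctan2(l[1],l[0])).round(1))
E
python3 - <<'E'
from h import *
s=snapshot("top")
for u,v in((161,224),(224,230),(277,235),(384,214)): carrier(s,u,v,20)
print("fin D",ray(s,320+403/6,170+257/6,50))
print("mid",binp(-65),"bar",binp(-182))
plan(504.4,-347,120,34.8)
E
```

```text
carrier [467.9 350.9] [74.8 39.9] yaw 6.7
carrier [450.1 152.2] [72.1 40.7] yaw 0.5
carrier [437.9 -10.7] [39.7 73.7] yaw -3.9
carrier [ 504.5 -348.3] [72.9 43.3] yaw 35.2
fin D [ 502.88987784 -351.80337957   50.        ]
mid [696.07978545 -65.3486713 ] bar [ 718.00339925 -180.27627963]
t 0.2 pos [ 241.8 -549.   404.2] [-180.    -0.    23.8] gap 85.2 | turn [-0.001 -0.    -0.184] then shift [ 3.31  -0.16   1.292] | shift if no turn [ 3.218 -0.789  1.293]
```

```bash
python3 -m jog '0 0 0 0 0 -0.11 -1; 0 0 0 0 0 -0.11 -1; 0.47 0 0.15 0 0 0 -1; 0.47 0 0.15 0 0 0 -1; 0.47 0 0.15 0 0 0 -1' 40; python3 -m jog '0.47 0 0.15 0 0 0 -1; 0.47 0 0.15 0 0 0 -1; 0.47 0 0.15 0 0 0 -1; 0.47 0 0.15 0 0 0 -1; 0 0 0 0 0 0 -1'
python3 - <<'E'
from h import *
plan(503.5,-349,44,37)
for z,n in((221,"bar"),):
  pass
s=snapshot("side");cv2.imwrite("pics/s1.png",crop(s,220,140,180,130,4.4))
E
```

```text
time: 0.88
tool_pos: [355.3, -463.4, 359.2]
tcp_rot: [180.0, -0.0, 36.9]
ft_force: [1.7, 0.4, -0.7]
finger_gap: 85.5
grip_force: 0.0
time: 1.5
tool_pos: [506.4, -348.5, 297.7]
tcp_rot: [-179.8, -0.0, 37.2]
ft_force: [-0.6, -0.3, 0.2]
finger_gap: 85.2
grip_force: 0.0
t 1.5 pos [ 506.4 -348.5  297.7] [-179.8   -0.    37.2] gap 85.2 | turn [-0.003 -0.     0.003] then shift [-0.026 -0.013  0.987] | shift if no turn [-0.026 -0.01   0.987]
```

View pics/s1.png

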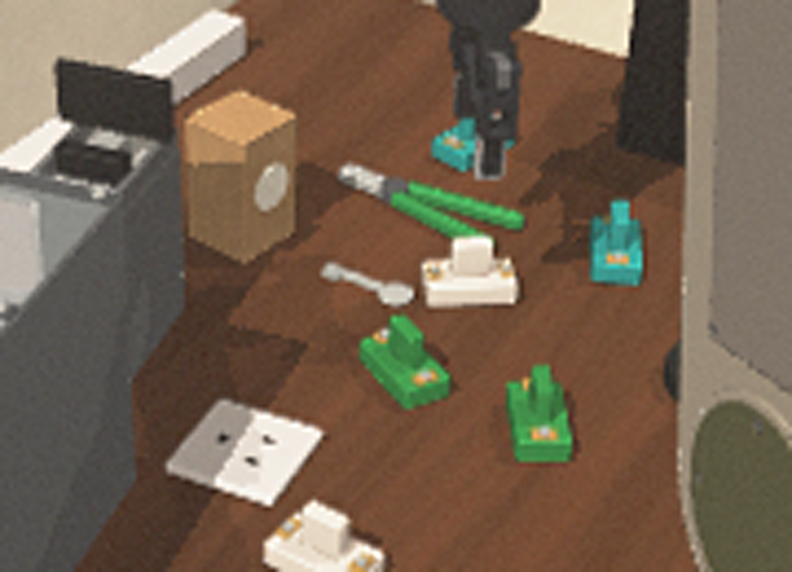

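The side crop shows the white carrier at (470,275) under the open fingers. Its fin is at (473,243), with the key, pliers and green look-alikes all clear of it. Descending and gripping.

```bash
python3 -m jog '-0.02 -0.01 0.33 0 0 0 -1; 0 0 0.33 0 0 0 -1; 0 0 0.33 0 0 0 -1; 0 0 0 0 0 0 -1; 0 0 0 0 0 0 1' 50; python3 -m jog '0 0 0 0 0 0 1; 0 0 0 0 0 0 1; 0 0 0 0 0 0 1; 0 0 0 0 0 0 1; 0 0 0 0 0 0 1';  python3 -m jog '0 0 -0.4 0 0 0 1; 0 0 -0.4 0 0 0 1; 0 0 -0.4 0 0 0 1; 0 0 -0.4 0 0 0 1; 0 0 -0.4 0 0 0 1'
python3 - <<'E'
from h import *
q=binp(-65);plan(q[0],q[1],240,BY)
E
```

```text
time: 2.17
tool_pos: [502.6, -352.7, 202.4]
tcp_rot: [179.9, -0.0, 36.9]
ft_force: [0.7, -0.5, -0.0]
finger_gap: 69.5
grip_force: 0.0
time: 2.8
tool_pos: [502.8, -351.9, 201.6]
tcp_rot: [179.9, -0.0, 37.0]
ft_force: [-1.2, 0.6, 5.2]
finger_gap: 12.7
grip_force: 50.1
time: 3.42
tool_pos: [502.3, -351.4, 401.4]
tcp_rot: [-179.9, 0.0, 37.0]
ft_force: [-0.7, -0.5, -1.1]
finger_gap: 12.9
grip_force: 49.1
t 3.4 pos [ 502.3 -351.4  401.4] [-179.9    0.    37. ] gap 12.9 | turn [-1.000e-03 -0.000e+00 -1.064e+00] then shift [2.447 2.44  0.064] | shift if no turn [ 3.269 -1.12   0.065]
```

```bash
python3 -m jog '0.3 -0.1 0 0 0 0 1; 0.45 -0.15 0 0 0 0 1; 0.45 -0.15 0 0 0 0 1; 0.45 -0.15 0 0 0 0 1; 0.45 -0.15 0 0 0 0 1'; python3 -m jog '0.45 -0.15 0 0 0 0 1; 0.45 -0.15 0 0 0 0 1; 0.27 -0.12 0 0 0 0 1; 0 0 0 0 0 -0.14 1; 0 0 0 0 0 -0.154 1';  python3 -m jog '0 0 0 0 0 -0.154 1; 0 0 0 0 0 -0.154 1; 0 0 0 0 0 -0.154 1; 0 0 0 0 0 -0.154 1; 0 0 0 0 0 -0.154 1'; python3 -m jog '0 0 0 0 0 0 1; 0 0 0 0 0 0 1'
python3 - <<'E'
from h import *
q=binp(-65);plan(q[0],q[1],240,BY)
s=snapshot("top");cv2.imwrite("pics/p1.png",crop(s,215,95,140,100,5.6))
s=snapshot("side");cv2.imwrite("pics/p1s.png",crop(s,180,90,140,100,5.6))
E
```

```text
time: 4.05
tool_pos: [628.8, -168.0, 400.0]
tcp_rot: [-180.0, 0.0, 37.0]
ft_force: [-0.1, -0.5, -1.4]
finger_gap: 13.3
grip_force: 49.3
time: 4.68
tool_pos: [696.5, -64.7, 399.6]
tcp_rot: [-179.9, 0.0, 55.0]
ft_force: [-1.1, -0.8, -1.4]
finger_gap: 13.1
grip_force: 49.3
time: 5.3
tool_pos: [696.3, -65.5, 399.8]
tcp_rot: [-179.9, -0.0, 101.1]
ft_force: [0.2, -0.4, -0.5]
finger_gap: 13.3
grip_force: 49.3
time: 5.55
tool_pos: [696.4, -65.5, 400.3]
tcp_rot: [-180.0, -0.0, 100.6]
ft_force: [-0.4, -0.4, -0.4]
finger_gap: 13.0
grip_force: 49.3
t 5.5 pos [696.4 -65.5 400.3] [-180.    -0.   100.6] gap 13.0 | turn [-0.001 -0.    -0.003] then shift [ 0.002 -0.002  0.053] | shift if no turn [ 0.002 -0.002  0.053]
```

View pics/p1s.png

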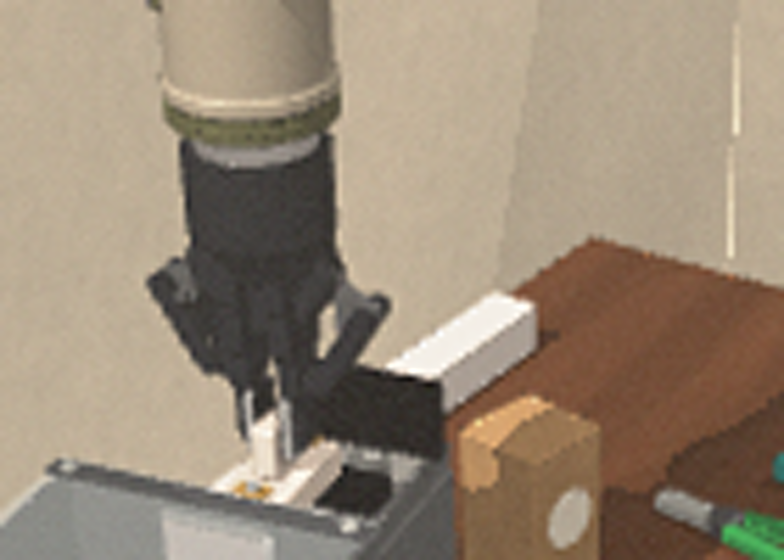

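```bash
python3 -m jog '0 0 0.2 0 0 0 1; 0 0 0.15 0 0 0 1; 0 0 0.09 0 0 0 1; 0 0 0.04 0 0 0 1; 0 0 0 0 0 0 1'; python3 -m jog '0 0 0.005 0 0 0 0; 0 0 0 0 0 0 0; 0 0 0 0 0 0 0; 0 0 -0.2 0 0 0 0; 0 0 -0.4 0 0 0 0'
python3 -m jog '0 0 -0.2 0 0 0 0; -0.5 0 0 0 0 0 0; -0.5 0 0 0 0 0 0; -0.5 0 0 0 0 0 1; 0 0 0 0 0 0 1'
python3 - <<'E'
from h import *
q=binp(-212);plan(q[0],q[1],203,BY)
s=snapshot("top");cv2.imwrite("pics/p2.png",crop(s,255,95,110,80,7))
E
```

```text
time: 6.28
tool_pos: [696.5, -65.6, 352.8]
tcp_rot: [180.0, 0.0, 100.8]
ft_force: [0.0, 0.4, -1.4]
finger_gap: 12.8
grip_force: 49.2
time: 6.9
tool_pos: [695.9, -65.5, 411.7]
tcp_rot: [-179.8, -0.1, 100.8]
ft_force: [-0.2, -0.7, 1.8]
finger_gap: 42.4
grip_force: 0.0
time: 7.52
tool_pos: [724.2, -217.3, 431.6]
tcp_rot: [-180.0, 0.0, 100.5]
ft_force: [-0.3, 0.3, -0.3]
finger_gap: 6.9
grip_force: 0.0
t 7.5 pos [ 724.2 -217.3  431.6] [-180.     0.   100.5] gap 6.9 | turn [-0.001  0.001 -0.004] then shift [0.075 0.009 0.736] | shift if no turn [0.076 0.009 0.736]
```

View pics/p2.png

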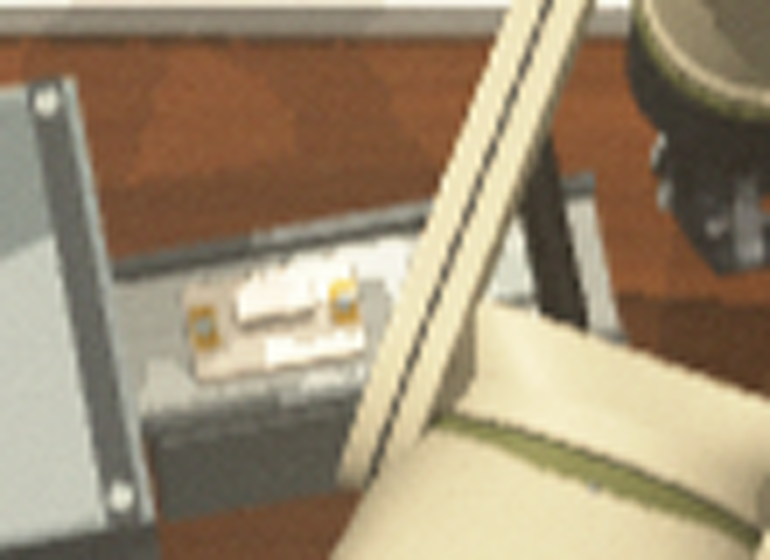

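The carrier lies straight in the channel at (278,325), clear of the flap, and the closed fingers stand behind the bar.

```bash
python3 -m jog '0 0 0.25 0 0 0 1; 0 0 0.25 0 0 0 1; 0 0 0.23 0 0 0 1; 0 0 0 0 0 0 1'; python3 -m jog '0.1 0 0 0 0 0 1; 0.05 0 0 0 0 0 1; 0.05 0 0 0 0 0 1; 0.05 0 0 0 0 0 1; 0.05 0 0 0 0 0 1'
python3 - <<'E'
from h import *
q=sense();print(tobin(q["tool_pos"]),q["ft_force"],q["finger_gap"])
E
```

```text
time: 8.07
tool_pos: [724.0, -211.3, 356.7]
tcp_rot: [-179.8, -0.2, 100.9]
ft_force: [0.0, 0.8, 0.8]
finger_gap: 0.0
grip_force: 0.0
time: 8.7
tool_pos: [719.0, -183.6, 360.0]
tcp_rot: [179.9, 0.1, 100.8]
ft_force: [0.8, -3.1, 2.3]
finger_gap: -0.0
grip_force: 1.5
[-185.43991206   -0.36025567] [ 0.82997035 -3.07029324  2.28196633] -0.03000385534000867
```

```bash
python3 -m jog '0.1 0 0 0 0 0 1; 0.1 0 0 0 0 0 1; 0.1 0 0 0 0 0 1; 0.1 0 0 0 0 0 1; 0.1 0 0 0 0 0 1'; python3 -m jog '0.1 0 0 0 0 0 1; 0.1 0 0 0 0 0 1; 0.1 0 0 0 0 0 1; 0.1 0 0 0 0 0 1; 0.1 0 0 0 0 0 1';python3 -m jog '0.04 0 0 0 0 0 1; 0.03 0 0 0 0 0 1; 0.02 0 0 0 0 0 1; 0.02 0 0 0 0 0 1; 0 0 0 0 0 0 1'
python3 - <<'E'
from h import *
q=sense();print(tobin(q["tool_pos"]),q["ft_force"],q["finger_gap"])
E
```

```text
time: 9.32
tool_pos: [709.4, -134.0, 359.5]
tcp_rot: [180.0, 0.1, 100.8]
ft_force: [1.4, -6.2, 4.5]
finger_gap: -0.0
grip_force: 3.1
time: 9.95
tool_pos: [699.9, -85.5, 359.6]
tcp_rot: [180.0, 0.1, 100.8]
ft_force: [1.3, -8.8, 2.6]
finger_gap: 0.1
grip_force: 4.8
time: 10.58
tool_pos: [697.9, -74.8, 359.6]
tcp_rot: [-180.0, 0.1, 100.8]
ft_force: [1.6, -7.5, 4.2]
finger_gap: -0.0
grip_force: 4.0
[-7.46488521e+01 -1.82630111e-02] [ 1.60507242 -7.45818484  4.20246833] -0.009768924703451153
```

```bash
python3 -m jog '0.02 0 0 0 0 0 1; 0.02 0 0 0 0 0 1; 0 0 0 0 0 0 1'; python3 -m jog '0.02 0 0 0 0 0 1; 0 0 0 0 0 0 1'; python3 -m jog '0.015 0 0 0 0 0 1; 0 0 0 0 0 0 1'
python3 - <<'E'
from h import *
q=sense();print(tobin(q["tool_pos"]),q["ft_force"],q["finger_gap"])
s=snapshot("top");t=snapshot("side");cv2.imwrite("pics/p3.png",np.hstack([crop(s,170,95,130,140,3),crop(t,120,130,130,140,3)]))
E
```

```text
time: 10.95
tool_pos: [697.2, -70.9, 359.6]
tcp_rot: [-180.0, 0.1, 100.8]
ft_force: [0.6, -8.1, 3.1]
finger_gap: 0.1
grip_force: 4.1
time: 11.2
tool_pos: [696.8, -69.0, 359.6]
tcp_rot: [-180.0, 0.1, 100.8]
ft_force: [0.4, -8.0, 4.5]
finger_gap: -0.0
grip_force: 4.2
time: 11.45
tool_pos: [696.5, -67.6, 359.6]
tcp_rot: [-180.0, 0.1, 100.8]
ft_force: [0.4, -7.5, 3.1]
finger_gap: 0.0
grip_force: 4.1
[-6.72500123e+01  1.07711751e-02] [ 0.43076971 -7.54520464  3.05422262] 0.009623530277357486
```

View pics/p3.png

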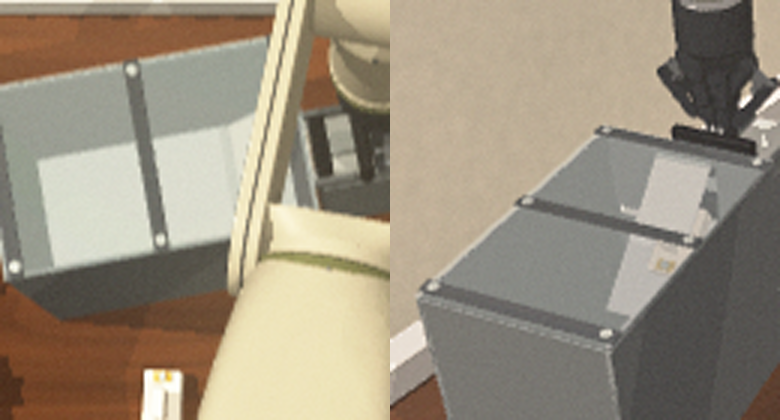

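The side half shows the carrier dropped into the bin at (665,265), with the bar far forward. I'll advance to the stop, then ease back slowly.

```bash
python3 -m jog '0.02 0 0 0 0 0 1; 0 0 0 0 0 0 1'; python3 -m jog '0.02 0 0 0 0 0 1; 0 0 0 0 0 0 1'; python3 -m jog '0.015 0 0 0 0 0 1; 0 0 0 0 0 0 1'
```

```text
time: 11.8
tool_pos: [696.3, -66.8, 359.6]
tcp_rot: [180.0, 0.2, 100.7]
ft_force: [2.3, -14.3, 1.7]
finger_gap: 0.2
grip_force: 7.0
time: 12.05
tool_pos: [696.1, -66.3, 359.6]
tcp_rot: [179.9, 0.4, 100.6]
ft_force: [4.4, -20.6, 0.2]
finger_gap: 0.1
grip_force: 10.6
time: 12.3
tool_pos: [695.9, -66.0, 359.7]
tcp_rot: [179.9, 0.5, 100.6]
ft_force: [6.1, -25.9, -0.0]
finger_gap: -0.0
grip_force: 13.2
```

```bash
python3 -m jog '-0.04 0 0 0 0 0 1; -0.06 0 0 0 0 0 1; -0.07 0 0 0 0 0 1; -0.07 0 0 0 0 0 1; -0.07 0 0 0 0 0 1'; python3 -m jog '-0.07 0 0 0 0 0 1; -0.07 0 0 0 0 0 1; -0.07 0 0 0 0 0 1; -0.07 0 0 0 0 0 1; -0.07 0 0 0 0 0 1'; python3 -m jog '-0.07 0 0 0 0 0 1; -0.07 0 0 0 0 0 1; -0.07 0 0 0 0 0 1; -0.07 0 0 0 0 0 1; -0.07 0 0 0 0 0 1'; python3 -m jog '-0.07 0 0 0 0 0 1; -0.07 0 0 0 0 0 1; -0.07 0 0 0 0 0 1; -0.07 0 0 0 0 0 1; -0.07 0 0 0 0 0 1'; python3 -m jog '-0.1 0 0 0 0 0 1; 0 0 -0.3 0 0 0 -1; 0 0 -0.4 0 0 0 -1; 0 0 -0.3 0 0 0 -1; 0 0 0 0 0 0 -1'
python3 - <<'E'
from h import *
s=snapshot("top"); cv2.imwrite("pics/p4.png",crop(s,150,90,260,180,3))
for u,v in((161,224),(224,230),(277,235)): carrier(s,u,v,20)
plan(437.9,-10.7,150,180)
E
```

```text
time: 12.92
tool_pos: [701.3, -92.4, 359.5]
tcp_rot: [-180.0, 0.1, 100.8]
ft_force: [0.6, -5.8, 4.1]
finger_gap: 0.0
grip_force: 3.0
time: 13.55
tool_pos: [708.0, -126.5, 359.4]
tcp_rot: [-180.0, 0.0, 100.8]
ft_force: [0.4, -4.8, 3.3]
finger_gap: -0.1
grip_force: 2.3
time: 14.18
tool_pos: [714.7, -161.1, 359.0]
tcp_rot: [-180.0, -0.0, 100.8]
ft_force: [1.5, -3.5, 1.1]
finger_gap: -0.3
grip_force: 1.5
time: 14.8
tool_pos: [721.1, -195.3, 358.7]
tcp_rot: [-180.0, -0.1, 100.8]
ft_force: [0.3, 0.5, 0.4]
finger_gap: -0.0
grip_force: 0.0
time: 15.42
tool_pos: [723.4, -205.4, 463.5]
tcp_rot: [179.7, 0.2, 100.8]
ft_force: [0.8, 0.3, -0.0]
finger_gap: 72.0
grip_force: 0.0
carrier [467.8 351.1] [73.4 38.9] yaw 6.0
carrier [450.1 152.8] [39.8 73.3] yaw -1.6
carrier [436.2 -25. ] [122.   99.2] yaw 0.3
t 15.5 pos [ 723.2 -205.3  460.8] [1.799e+02 1.000e-01 1.008e+02] gap 78.9 | turn [ 1.00e-03  3.00e-03 -1.32e+00] then shift [2.853 1.946 1.558] | shift if no turn [ 2.449 -2.442  1.549]
```

View pics/p4.png

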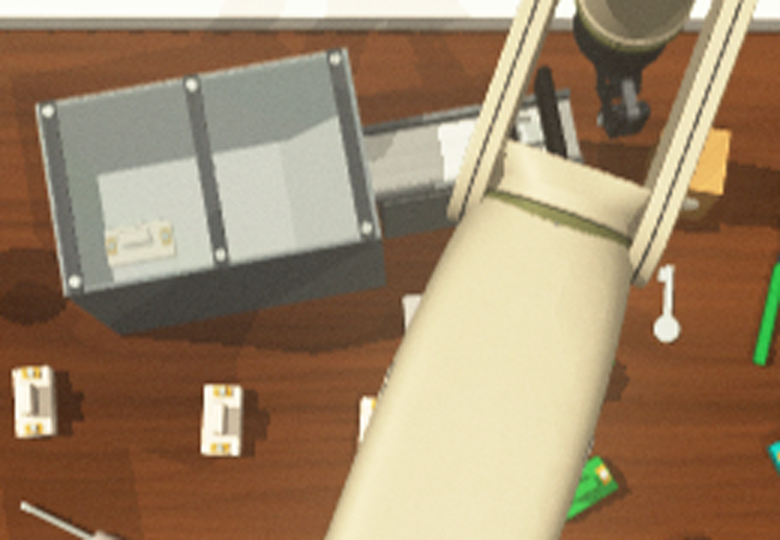

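p4: the first carrier lies in the bin at (140,240) and the pusher is home with the bar at (550,115). The next carrier is the white one at (222,420).

```bash
python3 -m jog '0.447 -0.223 0 0 0 0 -1; 0.447 -0.223 0 0 0 0 -1; 0.447 -0.223 0 0 0 0 -1; 0.447 -0.223 0 0 0 0 -1; 0.447 -0.223 0 0 0 0 -1'; python3 -m jog '0.447 -0.223 0 0 0 0 -1; 0.447 -0.223 0 0 0 0 -1; 0.447 -0.223 0 0 0 0 -1; 0.447 -0.223 0 0 0 0 -1; 0 0 0 0 0 -0.163 -1'; python3 -m jog '0 0 0 0 0 -0.163 -1; 0 0 0 0 0 -0.163 -1; 0 0 0 0 0 -0.163 -1; 0 0 0 0 0 -0.163 -1; 0 0 0 0 0 -0.163 -1'; python3 -m jog '0 0 0.5 0 0 -0.163 -1; 0 0 0.5 0 0 -0.163 -1; 0 0 0.5 0 0 0 -1; 0 0 0 0 0 0 -1'
python3 - <<'E'
from h import *
plan(450.5,152.5,45,179.3)
s=snapshot("top")
for u,v in((161,224),(277,235)): carrier(s,u,v,20)
t=snapshot("side");cv2.imwrite("pics/p5.png",np.hstack([crop(s,150,180,130,100,3),crop(t,200,230,130,100,3)]))
E
```

```text
time: 16.1
tool_pos: [570.2, -5.3, 457.0]
tcp_rot: [-179.8, -0.1, 100.8]
ft_force: [0.6, -0.3, 1.0]
finger_gap: 85.5
grip_force: 0.0
time: 16.73
tool_pos: [448.5, 154.7, 457.5]
tcp_rot: [-179.9, -0.1, 110.9]
ft_force: [0.6, -0.6, -0.5]
finger_gap: 85.5
grip_force: 0.0
time: 17.35
tool_pos: [450.2, 152.4, 457.2]
tcp_rot: [-179.9, -0.2, 159.8]
ft_force: [-0.3, 0.1, -0.2]
finger_gap: 85.4
grip_force: 0.0
time: 17.85
tool_pos: [447.8, 151.8, 303.5]
tcp_rot: [-179.8, -0.6, 179.0]
ft_force: [0.0, 0.6, 0.3]
finger_gap: 85.2
grip_force: 0.0
t 17.9 pos [447.8 151.8 303.5] [-179.8   -0.6  179. ] gap 85.2 | turn [-0.002 -0.011 -0.004] then shift [-0.027  0.007  1.035] | shift if no turn [-0.039  0.01   1.034]
carrier [466.4 351.3] [128.6  42. ] yaw 9.5
carrier [437.6 -11.2] [39.6 74.7] yaw -3.1
```

View pics/p5.png

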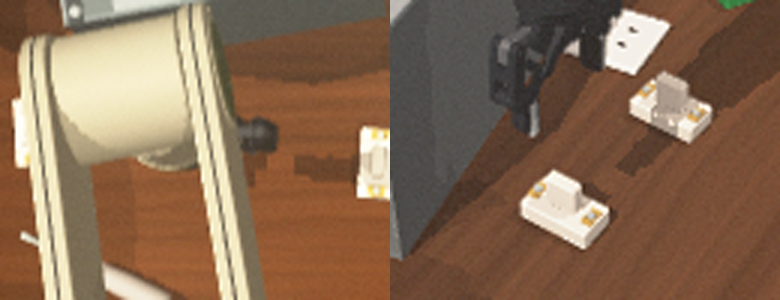

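p5: the carrier stands below the open fingers at (565,210), and it has not moved.

```bash
python3 -m jog '-0.02 0.01 0.34 0 0 0 -1; -0.01 0 0.35 0 0 0 -1; 0 0 0.33 0 0 0 -1; 0 0 0 0 0 0 -1; 0 0 0 0 0 0 1' 50; python3 -m jog '0 0 0 0 0 0 1; 0 0 0 0 0 0 1; 0 0 0 0 0 0 1; 0 0 0 0 0 0 1; 0 0 0 0 0 0 1';  python3 -m jog '0 0 -0.5 0 0 0 1; 0 0 -0.5 0 0 0 1; 0 0 -0.5 0 0 0 1; 0 0 -0.5 0 0 0 1; 0 0 -0.5 0 0 0 1'
python3 - <<'E'
from h import *
q=binp(-65);plan(q[0],q[1],302,BY)
E
```

```text
time: 18.58
tool_pos: [454.9, 153.8, 210.0]
tcp_rot: [180.0, 0.2, 179.0]
ft_force: [0.6, 0.3, 0.5]
finger_gap: 69.7
grip_force: 0.0
time: 19.2
tool_pos: [453.8, 153.5, 207.8]
tcp_rot: [180.0, 0.0, 179.0]
ft_force: [-1.5, -0.5, 6.1]
finger_gap: 12.5
grip_force: 51.7
time: 19.82
tool_pos: [453.1, 153.4, 458.4]
tcp_rot: [-180.0, -0.0, 179.0]
ft_force: [0.4, 0.2, -2.2]
finger_gap: 12.8
grip_force: 50.9
t 19.8 pos [453.1 153.4 458.4] [-180.   -0.  179.] gap 12.8 | turn [-1.000e-03 -0.000e+00  1.304e+00] then shift [-2.604  1.977  0.014] | shift if no turn [-2.466 -2.147  0.012]
```

```bash
python3 -m jog '0 0 0 0 0 0.163 1; 0 0 0 0 0 0.163 1; 0 0 0 0 0 0.163 1; 0 0 0 0 0 0.163 1; 0 0 0 0 0 0.163 1'; python3 -m jog '0 0 0 0 0 0.163 1; 0 0 0 0 0 0.163 1; 0 0 0 0 0 0.163 1; -0.3 0 0 0 0 0 1; -0.46 0 0 0 0 0 1';  python3 -m jog '-0.46 0 0 0 0 0 1; -0.46 0 0 0 0 0 1; -0.46 0 0 0 0 0 1; -0.46 0.2 0 0 0 0 1; 0 0.4 0 0 0 0 1'; python3 -m jog '0 0.4 0 0 0 0 1; 0 0.4 0.1 0 0 0 1; 0 0.4 0.1 0 0 0 1; 0 0.17 0.1 0 0 0 1; 0 0 0 0 0 0 1'
python3 - <<'E'
from h import *
q=binp(-65);plan(q[0],q[1],203,BY)
E
```

```text
time: 20.45
tool_pos: [453.4, 153.4, 456.6]
tcp_rot: [-179.9, -0.0, 129.8]
ft_force: [-0.5, 1.0, -1.9]
finger_gap: 12.6
grip_force: 50.9
time: 21.08
tool_pos: [467.6, 78.8, 456.6]
tcp_rot: [-179.9, -0.0, 100.9]
ft_force: [1.2, -0.3, -2.3]
finger_gap: 12.5
grip_force: 50.9
time: 21.7
tool_pos: [561.4, -94.2, 456.7]
tcp_rot: [-179.9, 0.0, 100.5]
ft_force: [-0.1, 0.6, -0.7]
finger_gap: 12.3
grip_force: 50.9
time: 22.32
tool_pos: [696.1, -64.6, 424.1]
tcp_rot: [-179.8, -0.1, 100.8]
ft_force: [-0.5, 0.6, -1.2]
finger_gap: 12.7
grip_force: 50.9
t 22.3 pos [696.1 -64.6 424.1] [-1.798e+02 -1.000e-01  1.008e+02] gap 12.7 | turn [-0.004 -0.002  0.001] then shift [-0.007 -0.002  0.661] | shift if no turn [-0.008  0.001  0.661]
```

```bash
python3 -m jog '0 0 0.25 0 0 0 1; 0 0 0.2 0 0 0 1; 0 0 0.15 0 0 0 1; 0 0 0.05 0 0 0 1; 0 0 0 0 0 0 1'; python3 -m jog '0 0 0.006 0 0 0 0; 0 0 0 0 0 0 0; 0 0 0 0 0 0 0; 0 0 -0.2 0 0 0 0; 0 0 -0.4 0 0 0 0'
python3 -m jog '0 0 -0.15 0 0 0 0; -0.5 0 0 0 0 0 0; -0.5 0 0 0 0 0 0; -0.5 0 0 0 0 0 1; 0 0 0 0 0 0 1'
python3 - <<'E'
from h import *
q=binp(-212);plan(q[0],q[1],203,BY)
s=snapshot("top");cv2.imwrite("pics/p6.png",crop(s,255,95,110,80,7))
E
```

```text
time: 22.95
tool_pos: [695.6, -65.1, 362.2]
tcp_rot: [-180.0, -0.0, 100.8]
ft_force: [-1.1, 0.1, -1.4]
finger_gap: 12.5
grip_force: 50.9
time: 23.58
tool_pos: [695.3, -64.9, 421.1]
tcp_rot: [-179.8, -0.1, 100.8]
ft_force: [0.8, 0.4, 0.4]
finger_gap: 42.5
grip_force: 0.0
time: 24.2
tool_pos: [723.5, -216.7, 435.5]
tcp_rot: [-179.9, 0.0, 100.5]
ft_force: [0.3, 0.2, -0.6]
finger_gap: 7.1
grip_force: 0.0
t 24.2 pos [ 723.5 -216.7  435.5] [-179.9    0.   100.5] gap 7.1 | turn [-0.001  0.    -0.004] then shift [0.068 0.014 0.775] | shift if no turn [0.069 0.015 0.775]
```

View pics/p6.png

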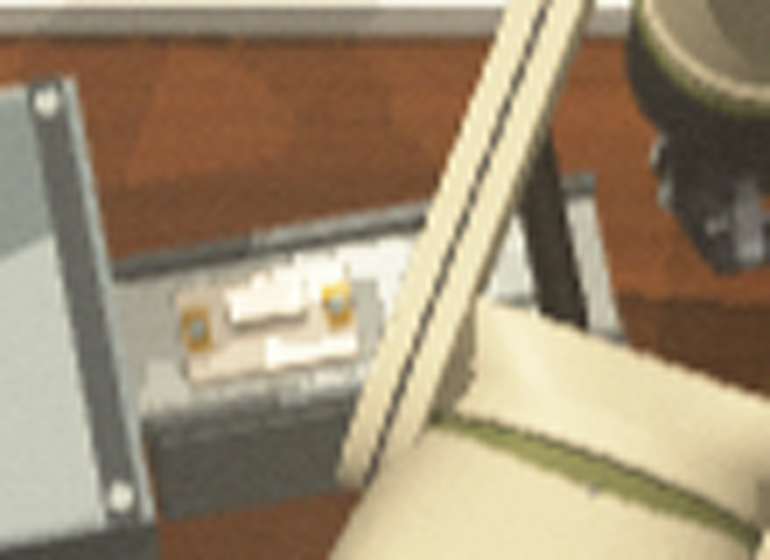

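p6: the second carrier lies in the channel at (270,325), straight.

```bash
python3 -m jog '0 0 0.25 0 0 0 1; 0 0 0.25 0 0 0 1; 0 0 0.25 0 0 0 1; 0 0 0 0 0 0 1'; python3 -m jog '0.1 0 0 0 0 0 1; 0.05 0 0 0 0 0 1; 0.05 0 0 0 0 0 1; 0.05 0 0 0 0 0 1; 0.05 0 0 0 0 0 1'; python3 -m jog '0.1 0 0 0 0 0 1; 0.1 0 0 0 0 0 1; 0.1 0 0 0 0 0 1; 0.1 0 0 0 0 0 1; 0.1 0 0 0 0 0 1'; python3 -m jog '0.1 0 0 0 0 0 1; 0.1 0 0 0 0 0 1; 0.1 0 0 0 0 0 1; 0.1 0 0 0 0 0 1; 0.1 0 0 0 0 0 1';python3 -m jog '0.06 0 0 0 0 0 1; 0.05 0 0 0 0 0 1; 0.03 0 0 0 0 0 1; 0.03 0 0 0 0 0 1; 0 0 0 0 0 0 1'
python3 - <<'E'
from h import *
q=sense();print(tobin(q["tool_pos"]),q["ft_force"],q["finger_gap"])
E
```

```text
time: 24.75
tool_pos: [723.3, -210.7, 358.6]
tcp_rot: [-179.7, -0.2, 100.9]
ft_force: [-0.5, -0.0, 0.0]
finger_gap: -0.1
grip_force: 0.0
time: 25.38
tool_pos: [718.3, -183.1, 362.4]
tcp_rot: [179.9, 0.1, 100.8]
ft_force: [1.0, -2.3, 1.6]
finger_gap: -0.0
grip_force: 1.5
time: 26.0
tool_pos: [708.7, -133.5, 361.9]
tcp_rot: [180.0, 0.1, 100.8]
ft_force: [0.7, -6.4, 3.5]
finger_gap: 0.2
grip_force: 3.2
time: 26.62
tool_pos: [699.3, -85.0, 361.9]
tcp_rot: [180.0, 0.1, 100.8]
ft_force: [0.3, -9.7, 2.9]
finger_gap: 0.1
grip_force: 4.8
time: 27.25
tool_pos: [696.1, -68.2, 361.9]
tcp_rot: [-180.0, 0.1, 100.8]
ft_force: [0.5, -7.9, 3.7]
finger_gap: -0.3
grip_force: 3.9
[-67.81836129   0.55077456] [ 0.54491211 -7.9286109   3.66967017] -0.317773269273868
```

```bash
python3 -m jog '0.02 0 0 0 0 0 1; 0.01 0 0 0 0 0 1; 0 0 0 0 0 0 1; -0.03 0 0 0 0 0 1; -0.06 0 0 0 0 0 1'; python3 -m jog '-0.07 0 0 0 0 0 1; -0.07 0 0 0 0 0 1; -0.07 0 0 0 0 0 1; -0.07 0 0 0 0 0 1; -0.07 0 0 0 0 0 1'; python3 -m jog '-0.07 0 0 0 0 0 1; -0.07 0 0 0 0 0 1; -0.07 0 0 0 0 0 1; -0.07 0 0 0 0 0 1; -0.07 0 0 0 0 0 1'; python3 -m jog '-0.07 0 0 0 0 0 1; -0.07 0 0 0 0 0 1; -0.07 0 0 0 0 0 1; -0.07 0 0 0 0 0 1; -0.07 0 0 0 0 0 1'; python3 -m jog '-0.07 0 0 0 0 0 1; -0.07 0 0 0 0 0 1; -0.07 0 0 0 0 0 1; -0.07 0 0 0 0 0 1; 0 0 0 0 0 0 1'; python3 -m jog '0 0 -0.3 0 0 0 -1; 0 0 -0.4 0 0 0 -1; 0 0 -0.3 0 0 0 -1; 0 0 0 0 0 0 -1'
python3 - <<'E'
from h import *
s=snapshot("top")
for u,v in((161,224),): carrier(s,u,v,20)
plan(438,-11,150,177)
E
```

```text
time: 27.88
tool_pos: [697.2, -74.1, 361.9]
tcp_rot: [-180.0, 0.1, 100.8]
ft_force: [0.3, -7.2, 3.5]
finger_gap: 0.2
grip_force: 3.5
time: 28.5
tool_pos: [703.8, -108.4, 361.9]
tcp_rot: [-180.0, 0.0, 100.8]
ft_force: [-0.9, -5.5, 3.6]
finger_gap: -0.2
grip_force: 2.7
time: 29.12
tool_pos: [710.6, -142.9, 361.5]
tcp_rot: [-180.0, -0.0, 100.8]
ft_force: [1.0, -3.3, 2.5]
finger_gap: 0.5
grip_force: 1.9
time: 29.75
tool_pos: [717.2, -177.3, 361.5]
tcp_rot: [180.0, -0.0, 100.8]
ft_force: [1.2, -2.4, 2.0]
finger_gap: -0.2
grip_force: 1.1
time: 30.38
tool_pos: [722.3, -205.0, 361.3]
tcp_rot: [-180.0, -0.0, 100.8]
ft_force: [-0.2, -0.8, 0.6]
finger_gap: 0.1
grip_force: 0.0
time: 30.88
tool_pos: [722.7, -204.2, 466.2]
tcp_rot: [179.7, 0.2, 100.8]
ft_force: [-0.4, 0.3, -1.4]
finger_gap: 72.4
grip_force: 0.0
carrier [467.8 351. ] [73.4 39. ] yaw 6.2
t 30.9 pos [ 722.5 -204.2  463.4] [1.798e+02 1.000e-01 1.008e+02] gap 78.9 | turn [ 1.00e-03  3.00e-03 -1.27e+00] then shift [2.943 1.781 1.584] | shift if no turn [ 2.435 -2.436  1.574]
```

```bash
python3 -m jog '0.406 -0.406 0 0 0 0 -1; 0.406 -0.406 0 0 0 0 -1; 0.406 -0.406 0 0 0 0 -1; 0.406 -0.406 0 0 0 0 -1; 0.406 -0.406 0 0 0 0 -1'; python3 -m jog '0.406 -0.406 0 0 0 0 -1; 0 0 0 0 0 -0.159 -1; 0 0 0 0 0 -0.159 -1; 0 0 0 0 0 -0.159 -1; 0 0 0 0 0 -0.159 -1'; python3 -m jog '0 0 0 0 0 -0.159 -1; 0 0 0 0 0 -0.159 -1; 0 0 0.4 0 0 -0.159 -1; 0 0 0.4 0 0 -0.159 -1; 0 0 0.4 0 0 0 -1'; python3 -m jog '0 0 0.36 0 0 0 -1; 0 0 0 0 0 0 -1'
python3 - <<'E'
from h import *
plan(438,-11,45,177)
t=snapshot("side");cv2.imwrite("pics/p7.png",crop(t,225,190,130,100,5))
for p in((438,-11,0),(438,-11,50)):
    T=np.linalg.inv(t["extrinsics"]);c=T[:3,:3]@np.array(p)+T[:3,3];u=t["fx"]*c[0]/c[2]+t["cx"];v=t["fy"]*c[1]/c[2]+t["cy"];print("exp crop px",(u-225)*5,(v-190)*5)
E
```

```text
time: 31.55
tool_pos: [482.9, -42.0, 459.5]
tcp_rot: [-179.9, -0.1, 100.8]
ft_force: [-0.3, 0.9, 1.0]
finger_gap: 85.6
grip_force: 0.0
time: 32.17
tool_pos: [437.0, -10.6, 459.8]
tcp_rot: [-179.9, -0.1, 139.3]
ft_force: [-0.1, -0.4, 0.4]
finger_gap: 85.7
grip_force: 0.0
time: 32.8
tool_pos: [436.5, -10.6, 338.6]
tcp_rot: [180.0, -0.1, 177.3]
ft_force: [0.4, 0.3, -0.0]
finger_gap: 85.3
grip_force: 0.0
time: 33.05
tool_pos: [435.2, -10.5, 301.2]
tcp_rot: [179.9, -0.5, 177.1]
ft_force: [-0.2, 0.1, -0.4]
finger_gap: 85.4
grip_force: 0.0
t 33.0 pos [435.2 -10.5 301.2] [179.9  -0.5 177.1] gap 85.4 | turn [ 0.001 -0.008  0.002] then shift [-0.028 -0.004  1.012] | shift if no turn [-0.037 -0.005  1.012]
exp crop px 341.5677877242595 393.8454574329734
exp crop px 343.32837055367975 329.9717009711186
```

View pics/p7.png

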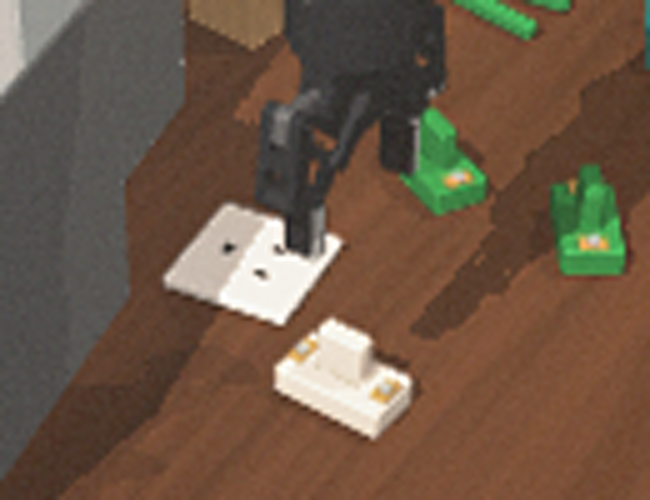

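p7: the third carrier's fin top is at (347,335), within 5 px of where I expected it. Descending.

```bash
python3 -m jog '-0.01 0 0.35 0 0 0 -1; -0.01 0 0.36 0 0 0 -1; 0 0 0.34 0 0 0 -1; 0 0 0 0 0 0 -1; 0 0 0 0 0 0 1' 50; python3 -m jog '0 0 0 0 0 0 1; 0 0 0 0 0 0 1; 0 0 0 0 0 0 1; 0 0 0 0 0 0 1; 0 0 0 0 0 0 1';  python3 -m jog '0 0 -0.5 0 0 0 1; 0 0 -0.5 0 0 0 1; 0 0 -0.5 0 0 0 1; 0 0 -0.5 0 0 0 1; 0 0 -0.5 0 0 0 1'
python3 - <<'E'
from h import *
q=binp(-65);plan(q[0],q[1],270,BY)
E
```

```text
time: 33.72
tool_pos: [440.6, -11.1, 202.8]
tcp_rot: [-180.0, 0.1, 177.1]
ft_force: [0.1, 0.1, 0.5]
finger_gap: 69.8
grip_force: 0.0
time: 34.35
tool_pos: [439.8, -11.0, 201.3]
tcp_rot: [-180.0, 0.1, 177.1]
ft_force: [-1.5, -0.5, 6.5]
finger_gap: 12.9
grip_force: 50.0
time: 34.98
tool_pos: [439.0, -10.9, 451.8]
tcp_rot: [180.0, -0.0, 177.1]
ft_force: [0.4, 0.3, -2.1]
finger_gap: 13.2
grip_force: 49.3
t 35.0 pos [439.  -10.9 451.8] [180.   -0.  177.1] gap 13.2 | turn [-0.    -0.     1.272] then shift [-1.016  2.423  0.268] | shift if no turn [-2.595 -0.415  0.267]
```

```bash
python3 -m jog '0 0 0 0 0 0.159 1; 0 0 0 0 0 0.159 1; 0 0 0 0 0 0.159 1; 0 0 0 0 0 0.159 1; 0 0 0 0 0 0.159 1'; python3 -m jog '0 0 0 0 0 0.159 1; 0 0 0 0 0 0.159 1; 0 0 0 0 0 0.159 1; -0.34 0 0 0 0 0 1; -0.34 0 0 0 0 0 1';  python3 -m jog '-0.34 0.2 0 0 0 0 1; 0 0.4 0 0 0 0 1; 0 0.4 0 0 0 0 1; 0 0.4 0 0 0 0 1; 0 0.4 0 0 0 0 1'; python3 -m jog '0 0.4 0.1 0 0 0 1; 0 0.22 0.1 0 0 0 1; 0 0 0.07 0 0 0 1; 0 0 0 0 0 0 1'
python3 - <<'E'
from h import *
q=binp(-65);plan(q[0],q[1],196.8,BY)
E
```

```text
time: 35.6
tool_pos: [439.3, -10.9, 450.1]
tcp_rot: [-180.0, -0.0, 129.1]
ft_force: [0.5, -0.1, -1.3]
finger_gap: 13.3
grip_force: 49.2
time: 36.22
tool_pos: [452.1, -78.2, 450.2]
tcp_rot: [-180.0, -0.0, 100.9]
ft_force: [-0.0, 0.4, -1.4]
finger_gap: 12.8
grip_force: 49.3
time: 36.85
tool_pos: [636.5, -77.2, 449.7]
tcp_rot: [-179.9, -0.0, 100.8]
ft_force: [1.0, -0.3, -1.1]
finger_gap: 13.0
grip_force: 49.3
time: 37.35
tool_pos: [695.6, -65.9, 422.1]
tcp_rot: [-179.8, -0.0, 100.8]
ft_force: [-0.7, -0.1, -1.6]
finger_gap: 13.1
grip_force: 49.5
t 37.4 pos [695.6 -65.9 422.1] [-179.8   -0.   100.8] gap 13.1 | turn [-0.003 -0.001  0.   ] then shift [0.005 0.005 0.703] | shift if no turn [0.004 0.007 0.703]
```

```bash
python3 -m jog '0 0 0.27 0 0 0 1; 0 0 0.23 0 0 0 1; 0 0 0.15 0 0 0 1; 0 0 0.045 0 0 0 1; 0 0 0 0 0 0 1'; python3 -m jog '0 0 0.005 0 0 0 0; 0 0 0 0 0 0 0; 0 0 0 0 0 0 0; 0 0 -0.2 0 0 0 0; 0 0 -0.4 0 0 0 0'
python3 -m jog '0 0 -0.2 0 0 0 0; -0.5 0 0 0 0 0 0; -0.5 0 0 0 0 0 0; -0.5 0 0 0 0 0 1; 0 0 0 0 0 0 1'
python3 - <<'E'
from h import *
q=binp(-212);plan(q[0],q[1],203,BY)
s=snapshot("top");c=crop(s,255,95,110,80,7);a,b2=c[230:430,110:400],cv2.imread("pics/p6.png")[230:430,110:400]
print("diff",np.abs(a.astype(int)-b2).mean(),cv2.phaseCorrelate(np.float32(a[...,0]),np.float32(b2[...,0])))
E
```

```text
time: 37.98
tool_pos: [696.2, -65.9, 354.8]
tcp_rot: [180.0, 0.0, 100.8]
ft_force: [0.2, 0.3, -1.1]
finger_gap: 13.2
grip_force: 49.5
time: 38.6
tool_pos: [695.8, -65.7, 413.1]
tcp_rot: [-179.8, -0.1, 100.8]
ft_force: [0.1, -0.5, -0.6]
finger_gap: 42.6
grip_force: 0.0
time: 39.22
tool_pos: [724.0, -217.6, 432.9]
tcp_rot: [-179.9, 0.0, 100.5]
ft_force: [-0.3, 0.9, -0.0]
finger_gap: 6.8
grip_force: 0.0
t 39.2 pos [ 724.  -217.6  432.9] [-179.9    0.   100.5] gap 6.8 | turn [-0.001  0.001 -0.004] then shift [0.077 0.011 0.749] | shift if no turn [0.078 0.011 0.749]
diff 6.62983908045977 ((-0.05906588685581937, -0.04120731092552887), 0.562598876953125)
```

The channel looks the same as it did with the previous carrier, so I'll push.

```bash
python3 -m jog '0 0 0.25 0 0 0 1; 0 0 0.25 0 0 0 1; 0 0 0.23 0 0 0 1; 0 0 0 0 0 0 1'; python3 -m jog '0.1 0 0 0 0 0 1; 0.05 0 0 0 0 0 1; 0.05 0 0 0 0 0 1; 0.05 0 0 0 0 0 1; 0.05 0 0 0 0 0 1'; python3 -m jog '0.1 0 0 0 0 0 1; 0.1 0 0 0 0 0 1; 0.1 0 0 0 0 0 1; 0.1 0 0 0 0 0 1; 0.1 0 0 0 0 0 1'; python3 -m jog '0.1 0 0 0 0 0 1; 0.1 0 0 0 0 0 1; 0.1 0 0 0 0 0 1; 0.1 0 0 0 0 0 1; 0.1 0 0 0 0 0 1';python3 -m jog '0.06 0 0 0 0 0 1; 0.05 0 0 0 0 0 1; 0.03 0 0 0 0 0 1; 0.03 0 0 0 0 0 1; 0 0 0 0 0 0 1'; python3 -m jog '0.02 0 0 0 0 0 1; 0.02 0 0 0 0 0 1; 0 0 0 0 0 0 1'
```

```text
time: 39.78
tool_pos: [723.9, -211.5, 358.1]
tcp_rot: [-179.8, -0.2, 100.9]
ft_force: [-0.7, -0.2, -0.2]
finger_gap: 0.2
grip_force: 0.0
time: 40.4
tool_pos: [718.8, -183.8, 361.4]
tcp_rot: [179.9, 0.1, 100.8]
ft_force: [1.2, -3.3, 1.0]
finger_gap: 0.1
grip_force: 1.5
time: 41.02
tool_pos: [709.2, -134.3, 361.0]
tcp_rot: [180.0, 0.1, 100.8]
ft_force: [0.9, -6.6, 2.8]
finger_gap: 0.1
grip_force: 3.2
time: 41.65
tool_pos: [699.8, -85.8, 361.0]
tcp_rot: [180.0, 0.1, 100.8]
ft_force: [1.3, -10.3, 3.0]
finger_gap: 0.2
grip_force: 4.8
time: 42.28
tool_pos: [696.6, -69.0, 360.9]
tcp_rot: [-180.0, 0.1, 100.8]
ft_force: [1.4, -8.3, 4.0]
finger_gap: 0.4
grip_force: 3.9
time: 42.65
tool_pos: [696.0, -66.8, 361.0]
tcp_rot: [180.0, 0.3, 100.7]
ft_force: [2.4, -13.6, 2.2]
finger_gap: 0.1
grip_force: 7.5
```

```bash
python3 -m jog '-0.03 0 0 0 0 0 1; -0.06 0 0 0 0 0 1; -0.07 0 0 0 0 0 1; -0.07 0 0 0 0 0 1; -0.07 0 0 0 0 0 1'; python3 -m jog '-0.07 0 0 0 0 0 1; -0.07 0 0 0 0 0 1; -0.07 0 0 0 0 0 1; -0.07 0 0 0 0 0 1; -0.07 0 0 0 0 0 1'; python3 -m jog '-0.07 0 0 0 0 0 1; -0.07 0 0 0 0 0 1; -0.07 0 0 0 0 0 1; -0.07 0 0 0 0 0 1; -0.07 0 0 0 0 0 1'; python3 -m jog '-0.07 0 0 0 0 0 1; -0.07 0 0 0 0 0 1; -0.07 0 0 0 0 0 1; -0.07 0 0 0 0 0 1; -0.07 0 0 0 0 0 1'; python3 -m jog '-0.07 0 0 0 0 0 1; -0.05 0 0 0 0 0 1; 0 0 0 0 0 0 1'; python3 -m jog '0 0 -0.3 0 0 0 -1; 0 0 -0.4 0 0 0 -1; 0 0 -0.3 0 0 0 -1; 0 0 0 0 0 0 -1'
python3 - <<'E'
from h import *
s=snapshot("top")
carrier(s,161,224,20)
plan(467.8,351,150,186.3)
E
```

```text
time: 43.28
tool_pos: [701.5, -94.6, 361.0]
tcp_rot: [-180.0, 0.1, 100.8]
ft_force: [-0.2, -5.0, 2.7]
finger_gap: 0.2
grip_force: 3.0
time: 43.9
tool_pos: [708.2, -128.7, 360.7]
tcp_rot: [-180.0, 0.0, 100.8]
ft_force: [-0.1, -4.7, 3.1]
finger_gap: 0.0
grip_force: 2.2
time: 44.52
tool_pos: [714.9, -163.3, 360.5]
tcp_rot: [-180.0, -0.0, 100.8]
ft_force: [1.3, -3.3, 2.7]
finger_gap: -0.3
grip_force: 1.4
time: 45.15
tool_pos: [721.3, -197.5, 360.1]
tcp_rot: [-179.9, -0.1, 100.8]
ft_force: [0.7, -0.3, -0.4]
finger_gap: 0.3
grip_force: 0.0
time: 45.52
tool_pos: [723.6, -209.6, 360.4]
tcp_rot: [-180.0, -0.0, 100.8]
ft_force: [0.2, 0.3, 0.7]
finger_gap: 0.3
grip_force: 0.0
time: 46.02
tool_pos: [723.9, -209.0, 465.3]
tcp_rot: [179.7, 0.2, 100.8]
ft_force: [-0.2, -0.6, -0.6]
finger_gap: 72.4
grip_force: 0.0
carrier [467.8 351.1] [73.4 38.9] yaw 6.0
t 46.1 pos [ 723.8 -209.   462.6] [1.798e+02 1.000e-01 1.008e+02] gap 78.9 | turn [ 1.000e-03  3.000e-03 -1.425e+00] then shift [1.93  5.847 1.576] | shift if no turn [ 5.984 -1.468  1.561]
```

```bash
python3 -m jog '0.544 -0.133 0 0 0 0 -1; 0.544 -0.133 0 0 0 0 -1; 0.544 -0.133 0 0 0 0 -1; 0.544 -0.133 0 0 0 0 -1; 0.544 -0.133 0 0 0 0 -1'; python3 -m jog '0.544 -0.133 0 0 0 0 -1; 0.544 -0.133 0 0 0 0 -1; 0.544 -0.133 0 0 0 0 -1; 0.544 -0.133 0 0 0 0 -1; 0.544 -0.133 0 0 0 0 -1'; python3 -m jog '0.544 -0.133 0 0 0 0 -1; 0 0 0 0 0 -0.158 -1; 0 0 0 0 0 -0.158 -1; 0 0 0 0 0 -0.158 -1; 0 0 0 0 0 -0.158 -1'; python3 -m jog '0 0 0 0 0 -0.158 -1; 0 0 0 0 0 -0.158 -1; 0 0 0.3 0 0 -0.158 -1; 0 0 0.4 0 0 -0.158 -1; 0 0 0.4 0 0 -0.158 -1';  python3 -m jog '0 0 0.3 0 0 0 -1; 0 0 0 0 0 0 -1; 0 0 0 0 0 0 -1'
python3 - <<'E'
from h import *
plan(467.8,351,45,186.3)
t=snapshot("side");b=cv2.imread("pics/side0.png");a=cv2.resize(t["img"][:,:,::-1],(800,600),interpolation=cv2.INTER_CUBIC)
A,B=a[470:530,255:325],b[470:530,255:325];print("diff",np.abs(A.astype(int)-B).mean(),cv2.phaseCorrelate(np.float32(A[...,0]),np.float32(B[...,0])))
E
```

```text
time: 46.7
tool_pos: [605.9, 47.2, 458.4]
tcp_rot: [-179.8, -0.0, 100.8]
ft_force: [0.4, 0.5, 0.6]
finger_gap: 85.4
grip_force: 0.0
time: 47.32
tool_pos: [489.5, 301.7, 458.6]
tcp_rot: [-179.9, 0.0, 100.8]
ft_force: [0.1, 0.6, -0.1]
finger_gap: 85.2
grip_force: 0.0
time: 47.95
tool_pos: [467.2, 351.2, 458.4]
tcp_rot: [-179.8, -0.1, 139.1]
ft_force: [0.2, -0.6, 0.8]
finger_gap: 85.4
grip_force: 0.0
time: 48.58
tool_pos: [466.9, 350.8, 347.6]
tcp_rot: [-179.9, -0.1, -173.6]
ft_force: [0.5, 0.3, 0.1]
finger_gap: 85.3
grip_force: 0.0
time: 48.95
tool_pos: [467.8, 351.2, 321.2]
tcp_rot: [180.0, 0.0, -173.9]
ft_force: [1.0, 0.2, 1.1]
finger_gap: 85.4
grip_force: 0.0
t 49.0 pos [467.8 351.2 321.2] [ 180.     0.  -173.9] gap 85.4 | turn [ 0.     0.    -0.003] then shift [-0.    -0.002  1.212] | shift if no turn [-0.    -0.003  1.212]
diff 7.452142857142857 ((0.11176061169430795, 0.08734141971735099), 0.9925284094280666)
```

The carrier hasn't moved (image shift 0.1 px), so I'll descend and grip.

```bash
python3 -m jog '0 0 0.42 0 0 0 -1; 0 0 0.42 0 0 0 -1; 0 0 0.36 0 0 0 -1; 0 0 0 0 0 0 -1; 0 0 0 0 0 0 1' 50; python3 -m jog '0 0 0 0 0 0 1; 0 0 0 0 0 0 1; 0 0 0 0 0 0 1; 0 0 0 0 0 0 1; 0 0 0 0 0 0 1';  python3 -m jog '0 0 -0.5 0 0 0 1; 0 0 -0.5 0 0 0 1; 0 0 -0.5 0 0 0 1; 0 0 -0.5 0 0 0 1; 0 0 -0.5 0 0 0 1'
python3 - <<'E'
from h import *
q=binp(-65);plan(q[0],q[1],270,BY)
E
```

```text
time: 49.62
tool_pos: [468.8, 351.8, 203.2]
tcp_rot: [179.9, 0.2, -173.9]
ft_force: [0.2, -0.1, 1.1]
finger_gap: 69.9
grip_force: 0.0
time: 50.25
tool_pos: [468.1, 351.4, 201.6]
tcp_rot: [180.0, 0.1, -173.9]
ft_force: [-1.1, -1.1, 6.9]
finger_gap: 13.1
grip_force: 50.3
time: 50.88
tool_pos: [467.4, 351.0, 451.8]
tcp_rot: [-180.0, -0.0, -173.9]
ft_force: [0.7, 0.8, -1.6]
finger_gap: 12.7
grip_force: 49.3
t 50.9 pos [467.4 351.  451.8] [-180.    -0.  -173.9] gap 12.7 | turn [-1.000e-03 -0.000e+00  1.422e+00] then shift [-4.518  1.466  0.268] | shift if no turn [-1.83  -4.383  0.268]
```

```bash
python3 -m jog '0 0 0 0 0 0.158 1; 0 0 0 0 0 0.158 1; 0 0 0 0 0 0.158 1; 0 0 0 0 0 0.158 1; 0 0 0 0 0 0.158 1'; python3 -m jog '0 0 0 0 0 0.158 1; 0 0 0 0 0 0.158 1; 0 0 0 0 0 0.158 1; 0 0 0 0 0 0.158 1; -0.45 0 0 0 0 0 1';  python3 -m jog '-0.45 0 0 0 0 0 1; -0.45 0 0 0 0 0 1; -0.45 0 0 0 0 0 1; -0.45 0 0 0 0 0 1; -0.45 0 0 0 0 0 1'; python3 -m jog '-0.45 0 0 0 0 0 1; -0.45 0 0 0 0 0 1; -0.45 0 0 0 0 0 1; -0.46 0.2 0 0 0 0 1; 0 0.4 0 0 0 0 1'; python3 -m jog '0 0.4 0 0 0 0 1; 0 0.3 0.1 0 0 0 1; 0 0.17 0.17 0 0 0 1; 0 0 0 0 0 0 1; 0 0 0 0 0 0 1'
python3 - <<'E'
from h import *
q=binp(-65);plan(q[0],q[1],197,BY)
E
```

```text
time: 51.5
tool_pos: [467.6, 351.1, 450.0]
tcp_rot: [-179.9, -0.0, 138.4]
ft_force: [0.5, -1.2, -0.8]
finger_gap: 13.3
grip_force: 49.3
time: 52.12
tool_pos: [475.5, 308.2, 449.7]
tcp_rot: [-179.9, -0.0, 100.8]
ft_force: [-0.1, -0.4, -0.4]
finger_gap: 12.9
grip_force: 49.3
time: 52.75
tool_pos: [518.2, 84.5, 450.1]
tcp_rot: [-180.0, -0.0, 100.8]
ft_force: [0.9, 0.6, -0.9]
finger_gap: 13.2
grip_force: 49.3
time: 53.38
tool_pos: [611.4, -84.3, 450.3]
tcp_rot: [-180.0, 0.1, 100.5]
ft_force: [-0.2, -0.1, -0.0]
finger_gap: 12.7
grip_force: 49.3
time: 54.0
tool_pos: [696.3, -64.4, 423.6]
tcp_rot: [-180.0, -0.0, 100.8]
ft_force: [0.4, -0.4, -0.5]
finger_gap: 13.0
grip_force: 49.3
t 54.0 pos [696.3 -64.4 423.6] [-180.    -0.   100.8] gap 13.0 | turn [-0.001 -0.     0.   ] then shift [-0.009 -0.004  0.716] | shift if no turn [-0.009 -0.003  0.716]
```

```bash
python3 -m jog '0 0 0.27 0 0 0 1; 0 0 0.23 0 0 0 1; 0 0 0.16 0 0 0 1; 0 0 0.048 0 0 0 1; 0 0 0 0 0 0 1'; python3 -m jog '0 0 0.005 0 0 0 0; 0 0 0 0 0 0 0; 0 0 0 0 0 0 0; 0 0 -0.2 0 0 0 0; 0 0 -0.4 0 0 0 0'
python3 -m jog '0 0 -0.2 0 0 0 0; -0.5 0 0 0 0 0 0; -0.5 0 0 0 0 0 0; -0.5 0 0 0 0 0 1; 0 0 0 0 0 0 1'
python3 - <<'E'
from h import *
q=binp(-212);plan(q[0],q[1],203,BY)
s=snapshot("top");c=crop(s,255,95,110,80,7);a,b2=c[230:430,110:400],cv2.imread("pics/p6.png")[230:430,110:400]
print("diff",np.abs(a.astype(int)-b2).mean(),cv2.phaseCorrelate(np.float32(a[...,0]),np.float32(b2[...,0])))
E
```

```text
time: 54.62
tool_pos: [696.6, -64.4, 353.5]
tcp_rot: [180.0, 0.0, 100.8]
ft_force: [0.7, 0.4, -1.3]
finger_gap: 13.2
grip_force: 49.4
time: 55.25
tool_pos: [696.2, -64.2, 411.8]
tcp_rot: [-179.8, -0.1, 100.8]
ft_force: [0.8, -0.6, -0.1]
finger_gap: 42.6
grip_force: 0.0
time: 55.88
tool_pos: [724.4, -216.0, 431.7]
tcp_rot: [-180.0, 0.0, 100.5]
ft_force: [-1.2, 0.1, -1.0]
finger_gap: 7.0
grip_force: 0.0
t 55.9 pos [ 724.4 -216.   431.7] [-180.     0.   100.5] gap 7.0 | turn [-0.001  0.001 -0.004] then shift [0.063 0.004 0.737] | shift if no turn [0.064 0.004 0.737]
diff 8.104160919540229 ((0.04876591863879298, 0.1721303027501051), 0.511160503133138)
```

```bash
python3 -m jog '0 0 0.25 0 0 0 1; 0 0 0.25 0 0 0 1; 0 0 0.22 0 0 0 1; 0 0 0 0 0 0 1'; python3 -m jog '0.1 0 0 0 0 0 1; 0.05 0 0 0 0 0 1; 0.05 0 0 0 0 0 1; 0.05 0 0 0 0 0 1; 0.05 0 0 0 0 0 1'; python3 -m jog '0.1 0 0 0 0 0 1; 0.1 0 0 0 0 0 1; 0.1 0 0 0 0 0 1; 0.1 0 0 0 0 0 1; 0.1 0 0 0 0 0 1'; python3 -m jog '0.1 0 0 0 0 0 1; 0.1 0 0 0 0 0 1; 0.1 0 0 0 0 0 1; 0.1 0 0 0 0 0 1; 0.1 0 0 0 0 0 1';python3 -m jog '0.06 0 0 0 0 0 1; 0.05 0 0 0 0 0 1; 0.03 0 0 0 0 0 1; 0.03 0 0 0 0 0 1; 0 0 0 0 0 0 1'; python3 -m jog '0.02 0 0 0 0 0 1; 0.01 0 0 0 0 0 1; 0 0 0 0 0 0 1'
```

```text
time: 56.42
tool_pos: [724.3, -210.5, 357.4]
tcp_rot: [-179.8, -0.1, 100.9]
ft_force: [-0.9, -0.5, 0.4]
finger_gap: -0.4
grip_force: 0.0
time: 57.05
tool_pos: [719.3, -182.3, 361.2]
tcp_rot: [179.9, 0.1, 100.8]
ft_force: [1.3, -2.8, 1.8]
finger_gap: -0.1
grip_force: 1.5
time: 57.68
tool_pos: [709.6, -132.8, 360.6]
tcp_rot: [180.0, 0.1, 100.8]
ft_force: [0.7, -6.3, 3.4]
finger_gap: -0.1
grip_force: 3.2
time: 58.3
tool_pos: [700.2, -84.3, 360.7]
tcp_rot: [180.0, 0.1, 100.8]
ft_force: [1.0, -9.6, 3.2]
finger_gap: 0.2
grip_force: 4.8
time: 58.92
tool_pos: [697.0, -67.6, 360.6]
tcp_rot: [-180.0, 0.1, 100.8]
ft_force: [-0.4, -7.6, 3.4]
finger_gap: 0.1
grip_force: 3.9
time: 59.3
tool_pos: [696.7, -66.5, 360.7]
tcp_rot: [180.0, 0.3, 100.7]
ft_force: [3.1, -16.1, 1.9]
finger_gap: -0.1
grip_force: 8.2
```

```bash
python3 -m jog '-0.03 0 0 0 0 0 1; -0.06 0 0 0 0 0 1; -0.07 0 0 0 0 0 1; -0.07 0 0 0 0 0 1; -0.07 0 0 0 0 0 1'; python3 -m jog '-0.07 0 0 0 0 0 1; -0.07 0 0 0 0 0 1; -0.07 0 0 0 0 0 1; -0.07 0 0 0 0 0 1; -0.07 0 0 0 0 0 1'; python3 -m jog '-0.07 0 0 0 0 0 1; -0.07 0 0 0 0 0 1; -0.07 0 0 0 0 0 1; -0.07 0 0 0 0 0 1; -0.07 0 0 0 0 0 1'; python3 -m jog '-0.07 0 0 0 0 0 1; -0.07 0 0 0 0 0 1; -0.07 0 0 0 0 0 1; -0.07 0 0 0 0 0 1; -0.07 0 0 0 0 0 1'; python3 -m jog '-0.07 0 0 0 0 0 1; -0.05 0 0 0 0 0 1; 0 0 0 0 0 0 1'; python3 -m jog '0 0 -0.3 0 0 0 -1; 0 0 -0.4 0 0 0 -1; 0 0 -0.4 0 0 0 -1; 0 0 -0.2 0 0 0 -1; -0.4 -0.4 0 0 0 0 -1';python3 -m jog '-0.4 -0.4 0 0 0 0 -1; -0.4 -0.4 0 0 0 0 -1; -0.4 -0.4 0 0 0 0 -1; -0.4 -0.4 0 0 0 0 -1; 0 0 0 0 0 0 -1'
python3 - <<'E'
from h import *
s=snapshot("top");t=snapshot("side");cv2.imwrite("pics/p8.png",np.vstack([crop(s,150,90,260,100,3),crop(t,110,120,260,98,3)]))
E
```

```text
time: 59.92
tool_pos: [702.1, -94.1, 360.6]
tcp_rot: [-180.0, 0.1, 100.8]
ft_force: [0.1, -5.9, 4.1]
finger_gap: -0.0
grip_force: 3.0
time: 60.55
tool_pos: [708.8, -128.2, 360.4]
tcp_rot: [-180.0, 0.0, 100.8]
ft_force: [0.6, -4.3, 3.8]
finger_gap: 0.1
grip_force: 2.2
time: 61.18
tool_pos: [715.5, -162.8, 360.2]
tcp_rot: [-180.0, -0.0, 100.8]
ft_force: [1.2, -2.9, 1.7]
finger_gap: 0.1
grip_force: 1.4
time: 61.8
tool_pos: [721.9, -197.0, 359.8]
tcp_rot: [-180.0, -0.1, 100.8]
ft_force: [-0.3, 0.2, 0.5]
finger_gap: 0.2
grip_force: 0.0
time: 62.18
tool_pos: [724.2, -209.1, 360.1]
tcp_rot: [-180.0, -0.0, 100.8]
ft_force: [0.7, -0.7, -0.2]
finger_gap: 0.0
grip_force: 0.0
time: 62.8
tool_pos: [694.0, -252.2, 493.3]
tcp_rot: [179.7, 0.1, 101.2]
ft_force: [0.7, -1.7, -0.3]
finger_gap: 85.0
grip_force: 0.0
time: 63.42
tool_pos: [562.4, -446.2, 490.1]
tcp_rot: [-179.9, 0.0, 100.5]
ft_force: [0.3, 1.1, -0.9]
finger_gap: 85.7
grip_force: 0.0
```

View pics/p8.png

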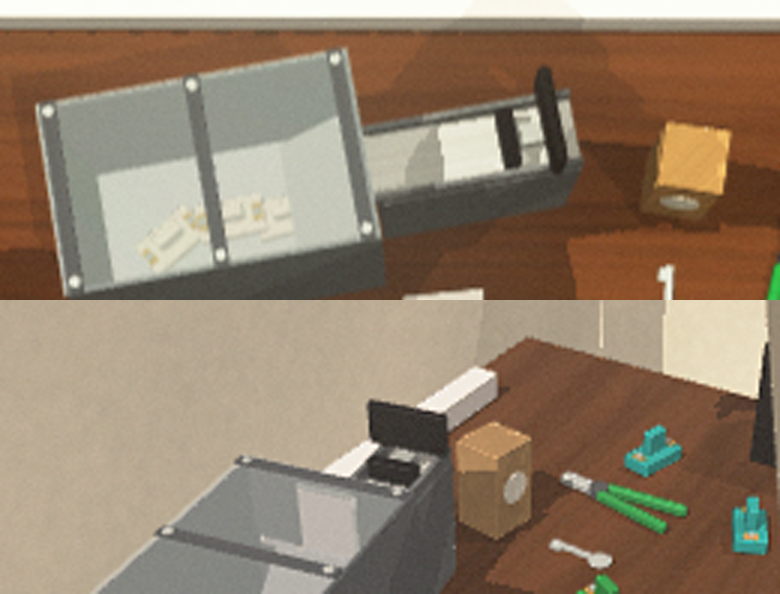

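```bash
python3 - <<'E'
from h import *
s=snapshot("top");t=snapshot("side");a=crop(s,165,135,100,60,4);b=crop(t,130,150,100,60,4)
cv2.imwrite("pics/p9.png",np.vstack([np.hstack([a,b]),crop(s,20,70,500,225,1.6)]))
E
```

```text
(no output)
```

View pics/p9.png

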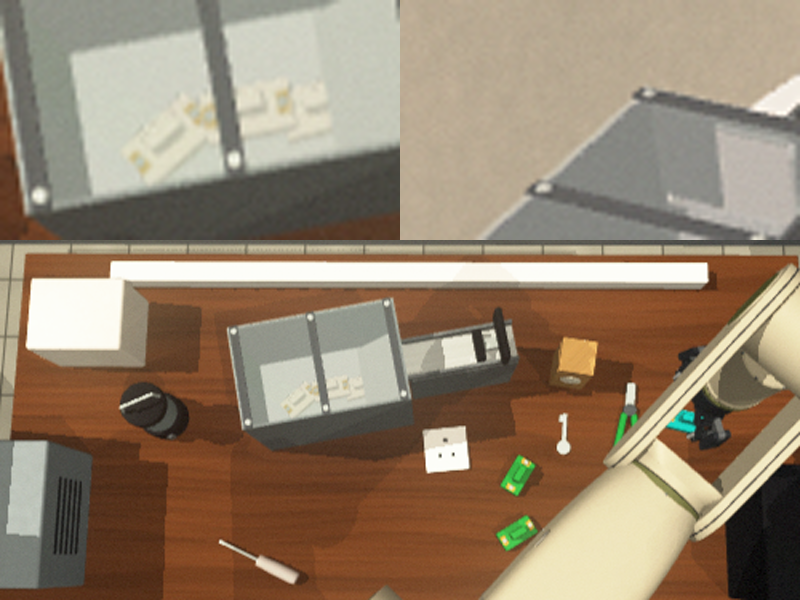

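p9: the shelf is clear of white carriers, and the group of them lies in the bin at (135–330, 80–180). The channel is empty, the pusher is home and the bystanders are where they were. Handing in.

```bash
python3 -c "
from bench import *
print(hand_in())"
```

```text
the job is handed in; nothing more can be done
None
```

I pushed all four blown fuse carriers through the flap into the bin with the pusher, easing it home slowly after each push, and handed the job in at about 63 s. The last pictures show the shelf clear of carriers, the pusher home and the other things where they were; overlapping carriers, and a flap I couldn't see, mean the count of four and the shut flap aren't confirmed by eye, and the hand-in gave no verdict.

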